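# Unstack the microscope supplies into their fitted trays

### The job

Somebody piled the microscope supplies in one stack: take it apart and put each of the four things away, lying flat on the floor of the tray made for it: the pot in the small round tray, the blue coverslip case in the smaller rectangular one, the long slide box in the long narrow one, and the timer in the large square one. Keep everything upright on the way, and leave the beaker and the little fuse carton where they are.

Things in the scene. Friction and masses are not known exactly. Their poses are not given: they have to be found in the camera images.
- lens_pot: Spare lens in a round black pot with a grey cap: diameter 31 mm up to z = 28 mm, cap diameter 33 mm, 42 mm tall, 80 g. Top of the stack, stands on the coverslip case. Origin: centre of its underside, z up.
- coverslip_case: Small light-blue box, 39 (x) x 47 (y) x 16 mm (z), 50 g. Third from the bottom of the stack, lies on the slide box, turned a quarter against it; the pot stands on it. Origin: centre of its underside, z up.
- slide_box: Long white box of microscope slides, 79 (x) x 31 (y) x 24 mm (z), 120 g. Second from the bottom of the stack, lies on the bench timer. Origin: centre of its underside, z up.
- bench_timer: Flat, nearly square white-grey bench timer, 60 (x) x 62 (y) mm, 17 mm high (its keys and display to 19 mm), 90 g. Bottom of the stack, lies on the desk. Origin: centre of its underside, z up.
- tray_pot: Small round tray for the pot: a low ring with a floor, outer diameter 57 mm, recess diameter 49 mm. Origin: centre of its underside, z up. White plastic with a dark rubber floor liner, fixed to the desk; floor 4 mm above the desk, rim top 9 mm above the desk, walls 4 mm thick. Its position is shuffled with those of the other trays and the stack. 
- tray_coverslips: Smaller, slightly oblong rectangular tray for the coverslip case: recess 55 (x) x 63 mm (y). Origin: centre of its underside, z up. White plastic with a dark rubber floor liner, fixed to the desk; floor 4 mm above the desk, rim top 9 mm above the desk, walls 4 mm thick. Its position is shuffled with those of the other trays and the stack. 
- tray_slides: Long narrow rectangular tray for the slide box: recess 95 (x) x 47 mm (y). Origin: centre of its underside, z up. White plastic with a dark rubber floor liner, fixed to the desk; floor 4 mm above the desk, rim top 9 mm above the desk, walls 4 mm thick. Its position is shuffled with those of the other trays and the stack. 
- tray_timer: Large, nearly square tray for the timer: recess 76 (x) x 78 mm (y). Origin: centre of its underside, z up. White plastic with a dark rubber floor liner, fixed to the desk; floor 4 mm above the desk, rim top 9 mm above the desk, walls 4 mm thick. Its position is shuffled with those of the other trays and the stack. 
- beaker: Bystander, to be left alone: small white translucent plastic beaker, open at the top, 45 mm diameter, 54 mm tall, stands loose on the desk. Origin: centre of its underside.
- fuse_carton: Bystander, to be left alone: small orange and grey carton, 29 (x) x 45 (y) x 18 mm (z), lies loose on the desk. Origin: centre of its underside. (A tall microscope, about 0.4 m, stands on the right half of the desk between the work and the right-hand side: pass above it, or stay on the left; a mixer stands behind the work.)
Mind the look-alikes: they are no part of the job. What is shaped like the slide_box but yellow is not meant.

How it is judged:
At the end, for the whole second after the job is handed in: Pot, coverslip case, slide box and timer each lie flat on the floor of their own tray (within 14 mm of its centre, underside within 3 mm of the floor's height, tilt under 0.1 rad), all released and at rest (horizontal distance between lens_pot and tray_pot below 0.014 m and z of lens_pot in the frame of tray_pot between 0.001 and 0.007 m and angle between each of lens_pot, coverslip_case, slide_box, bench_timer's own z axis and vertical below 0.1 rad and linear speed of each of lens_pot, coverslip_case, slide_box, bench_timer below 0.02 m/s and horizontal distance between coverslip_case and tray_coverslips below 0.014 m and z of coverslip_case in the frame of tray_coverslips between 0.001 and 0.007 m and horizontal distance between slide_box and tray_slides below 0.014 m and z of slide_box in the frame of tray_slides between 0.001 and 0.007 m and horizontal distance between bench_timer and tray_timer below 0.014 m and z of bench_timer in the frame of tray_timer between 0.001 and 0.007 m); the robot touches nothing.
It fails at once if one of the four things tipped over (more than 0.7 rad) (angle between any of lens_pot, coverslip_case, slide_box, bench_timer's own z axis and vertical above 0.7 rad).
It fails at once if the beaker or the fuse carton was shoved more than 25 mm (distance of any of beaker, fuse_carton from where it was at the start of the episode above 0.025 m).
It also fails if it takes over 120 s, if anything falls off the work surface, if the arm or the gripper's body presses on something with over 40 N, if the wrist force passes 120 N, or if a joint passes its speed limit or range.

### The arm

A 6-joint arm with a two-finger parallel gripper is mounted at the origin on a cart in front of the work surface, level with it; the furniture and walls round the work are solid. World frame = base frame: x ahead of the robot, y to its left, z up, the work surface at z = 0. Lengths are in m, angles in rad, forces in N, time in s.
With the tool pointing down it reaches from about 0.35 to 0.85 m from the base axis. Payload 8.1 kg.
Tool frame: the origin (TCP) lies between the finger pads; the fingertips stand 17 mm ahead of it and the grasp point (between the pads) lies 2 mm behind it; z points along the fingers, y is the line along which they close (so a half turn about z gives the same grasp; the last joint's range is limited). The gripper opens to 85 mm and grips with 20 to 120 N. Pads are 22 mm wide; open, the fingers measure 114 mm over their backs; the gripper's body (76 mm by 85 mm) begins 54 mm behind the grasp point. The pads swing forward as they close: fully open they stand 13 mm farther back than shut.
Start: joints at [1.201, 0.13, 1.488, -0, 1.523, -0.085], TCP at [0.169, 0.576, 0.248] pointing down, gripper open.
Joint ranges: [-2.96, 2.96], [-0.89, 2.26], [0.02, 2.5], [-1.34, 4.48], [0, 2.73], [-2.66, 2.66]. Speed limits (rad/s): [2.39, 2.39, 2.79, 3.14, 3.14, 3.14].

### API

Orientations are given as [roll, pitch, yaw] about the fixed x, y, z axes, in that order (R = Rz(yaw) Ry(pitch) Rx(roll)).
In Python, from workcell import r, cams gives the robot as it stands.
- The arm moves only by the tool carry_out, never from a script. Its argument "commands" is a list of rows, each a list of 5 numbers: the opening, from -1 (shut) to 1 (fully open), then the shift along the tool's x, y, z in normalised numbers (1 is 60 cm), then the turn about the tool's z in shares of pi rad (1.0 is pi rad). In form: [[gripper, dx, dy, dz, roll], ...]. A call has 1 to 8 rows; each row is the pose to reach, as a shift and turn from the pose commanded when the call began, along the tool's axes at that moment; what a row does not reach only later rows make up. A row lasts 1/8 s, in which the tool goes at most 62.5 mm and 10.7 degrees, less where a joint would pass 70% of its speed; a pose out of reach is approached as far as the arm can. Shift and turn numbers lie between -1 and 1, and a call with a number outside is refused. A call with a gripper value outside its range is refused whole. The fingers move at their own pace and stop on an object; "grip_force" is the grip in N (left out, the last holds). Time passes only in rows, so rows that repeat a pose let the fingers close. It gives the time, the measured TCP pose, the force, the opening and the grip force at its end, in the units of the state.
- r.observe(): the state, without advancing time (a new reading comes with each control period).
- cams.camera(name): name is "scene" or "top" or "wrist"; returns a dict with "frame" (400x640x3 uint8, blue, green, red), "mtx" (3x3 intrinsics, pixels), "T" (4x4, takes a point from camera to world coordinates); the wrist camera has in their place "hand_eye" (4x4, takes a point from camera to tool coordinates, whose origin is the TCP and whose axes are the flange's). Camera axes: x right, y up, looking along -z (the intrinsics and any distortion apply to the point x, -y, -z); pixel columns grow to the right and rows downward; lengths in m; the calibration is good to about 2 mm. A picture is of the moment at which its call begins: read the wrist's pose just before it. There is no depth.
- r.sign_off(): hands the job in; it is judged then, once.
The state is a dict: "time_s": time; "qpos": joint angles; "dq": joint speeds; "joint_efforts": joint torques, N m; "tool_pos": TCP position; "ee_rot": TCP orientation; "contact_force": force on the tool from outside, world axes, zero at the start; "wrist_torque": the same for the moment, N m; "finger_gap": finger opening in m; "grasp_force": force on a finger pad.
Only numpy, scipy, OpenCV 4.12 (cv2) and the standard library are available. Lean on these libraries where they do the work, as an engineer would, in place of code of your own. Each camera call takes 0.05 s, during which the arm holds its last target. There are 200 camera calls.

## Working session

There is one attempt and no reset: what is moved stays moved. The work goes in short steps, Python scripts to look and compute and a tool call to move; the robot and the scene stay as the last step left them, time stands still between calls to the robot, and variables do not carry over. Pictures are saved under pics/ and viewed, at most 17 in all, crops included, and the job is handed in when it is done.

Besides the shell and the picture viewer there is one more tool, called after "Emit:" as name(argument=value, ...) on one line, values as JSON. carry_out: Moves the arm, as the interface text tells. Its arguments: {"type":"object","properties":{"commands":{"type":"array"},"grip_force":{"type":"number"}},"required":["commands"]}

```bash
mkdir -p pics
python3 - <<'E'
from workcell import r,cams
import cv2,numpy as np
s=r.observe();print({k:np.round(v,3) for k,v in s.items()})
for n in("top","scene"):
    c=cams.camera(n);cv2.imwrite(f"pics/{n}0.png",c["frame"]);print(n,np.round(c["mtx"],1).tolist(),np.round(c["T"],3).tolist(),[k for k in c])
c=cams.camera("wrist");print(np.round(c["mtx"],1).tolist(),np.round(c["hand_eye"],3).tolist())
cv2.imwrite("pics/wrist0.png",c["frame"])
E
```

```text
{'time_s': np.float64(0.0), 'qpos': array([ 1.201,  0.131,  1.489,  0.   ,  1.523, -0.085]), 'dq': array([-0.001, -0.001, -0.   , -0.001,  0.001, -0.   ]), 'joint_efforts': array([-1.0000e-03, -5.6944e+01, -5.0052e+01, -0.0000e+00,  1.6000e-02,
       -0.0000e+00]), 'tool_pos': array([0.168, 0.575, 0.247]), 'ee_rot': array([-3.14 , -0.   ,  2.857]), 'contact_force': array([-0.016, -0.069, -0.819]), 'wrist_torque': array([ 0.003,  0.028, -0.04 ]), 'grasp_force': np.float64(0.0), 'finger_gap': np.float64(0.086)}
top [[472.3, 0.0, 318.3], [0.0, 472.3, 198.2], [0.0, 0.0, 1.0]] [[-0.019, 0.995, -0.101, 0.527], [-0.999, -0.015, 0.038, 0.182], [0.036, 0.102, 0.994, 1.056], [0.0, 0.0, 0.0, 1.0]] ['frame', 'mtx', 'T']
scene [[418.5, 0.0, 315.9], [0.0, 418.5, 192.2], [0.0, 0.0, 1.0]] [[-0.755, 0.328, -0.568, 0.167], [-0.656, -0.396, 0.643, 0.709], [-0.014, 0.857, 0.514, 0.528], [0.0, 0.0, 0.0, 1.0]] ['frame', 'mtx', 'T']
[[296.0, 0.0, 310.4], [0.0, 296.0, 198.1], [0.0, 0.0, 1.0]] [[-0.0, 0.963, 0.27, 0.068], [1.0, -0.0, 0.001, 0.0], [0.001, 0.27, -0.963, -0.126], [0.0, 0.0, 0.0, 1.0]]
```

View pics/top0.png

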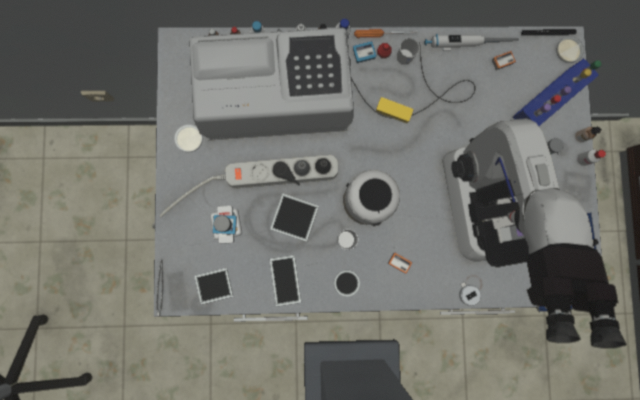

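View pics/scene0.png

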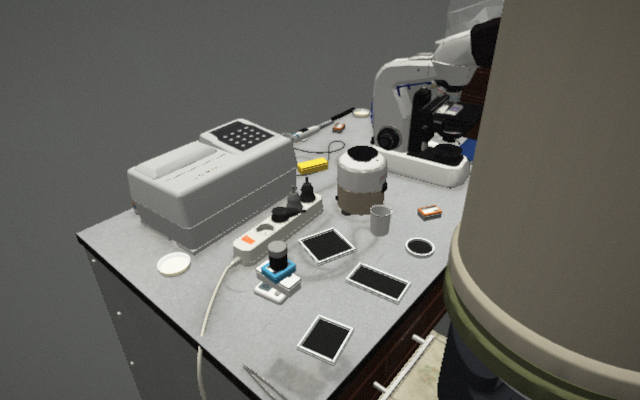

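```bash
cat > h.py <<'E'
from workcell import r,cams
import cv2,numpy as np
from scipy.spatial.transform import Rotation as R
def cam(n):
    s=r.observe();c=cams.camera(n)
    if n=="wrist":
        T=np.eye(4);T[:3,:3]=R.from_euler('xyz',s["ee_rot"]).as_matrix();T[:3,3]=s["tool_pos"];c["T"]=T@c["hand_eye"]
    return c
def ray(c,px):
    px=np.atleast_2d(np.array(px,float));K=c["mtx"]
    d=np.c_[(px[:,0]-K[0,2])/K[0,0],-(px[:,1]-K[1,2])/K[1,1],-np.ones(len(px))]
    return c["T"][:3,3],d@c["T"][:3,:3].T
def onplane(c,px,z):
    o,d=ray(c,px);return (o+d*((z-o[2])/d[:,2])[:,None])[:,:2]
def proj(c,P):
    p=(np.atleast_2d(P)-c["T"][:3,3])@c["T"][:3,:3];K=c["mtx"]
    return np.c_[K[0,2]-K[0,0]*p[:,0]/p[:,2],K[1,2]+K[1,1]*p[:,1]/p[:,2]]
def rect(c,cnt,z):
    "min-area rectangle of a contour cast on plane z: centre mm, sizes mm, direction (deg) of the long side"
    q=onplane(c,cnt.reshape(-1,2),z)*1000
    (m,(w,h),a)=cv2.minAreaRect(q.astype(np.float32))
    return np.round(m,1),np.round([max(w,h),min(w,h)],1),round((a if w>=h else a+90)%180,1)
def blobs(mask,amin=60):
    cs,_=cv2.findContours(mask.astype(np.uint8),cv2.RETR_EXTERNAL,cv2.CHAIN_APPROX_NONE)
    return [k for k in cs if cv2.contourArea(k)>amin]
def tool(dxy):
    "world xy shift (mm) in tool x,y"
    M=R.from_euler('xyz',r.observe()["ee_rot"]).as_matrix();return (M.T@np.r_[dxy,0])[:2].round(1)
E
python3 - <<'E'
from h import *
c=cam("top");g=c["frame"].max(2)
m=(g<45);m[:180]=0;m[308:]=0;m[:,:165]=0;m[:,420:]=0
for k in blobs(m,150):print(k.reshape(-1,2).mean(0).round(),rect(c,k,.004))
print(proj(c,[[0,0,0],[.168,.575,.247]]).round())
f=c["frame"];A=cv2.resize(f[195:255,185:265],(640,480),interpolation=cv2.INTER_CUBIC)
cv2.imwrite("pics/topcrop.png",A)
s=cam("scene");cv2.imwrite("pics/sccrop.png",cv2.resize(s["frame"][230:310,240:320],(560,560),interpolation=cv2.INTER_CUBIC))
E
```

```text
[375. 194.] (array([641.2,  13.8]), array([65.7, 63.4]), 178.4)
[[391. 495.]
 [ 58. 478.]]
```

View pics/topcrop.png

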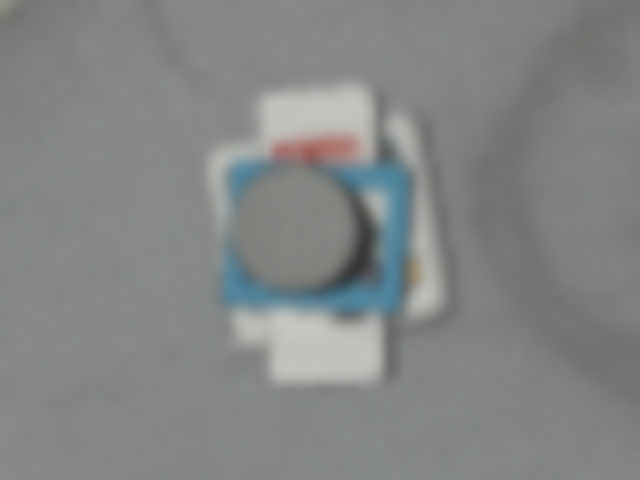

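View pics/sccrop.png

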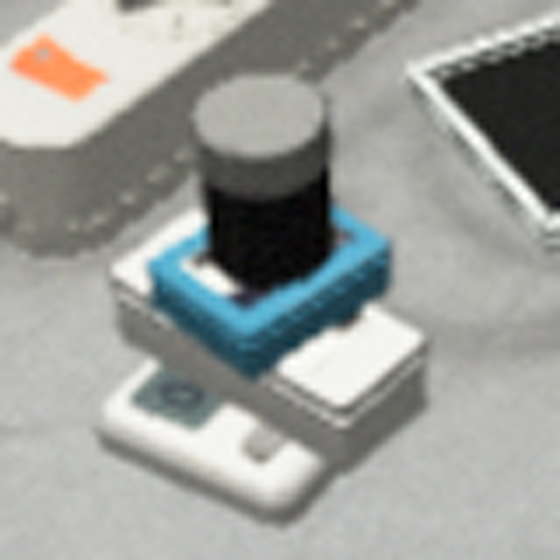

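View pics/wrist0.png

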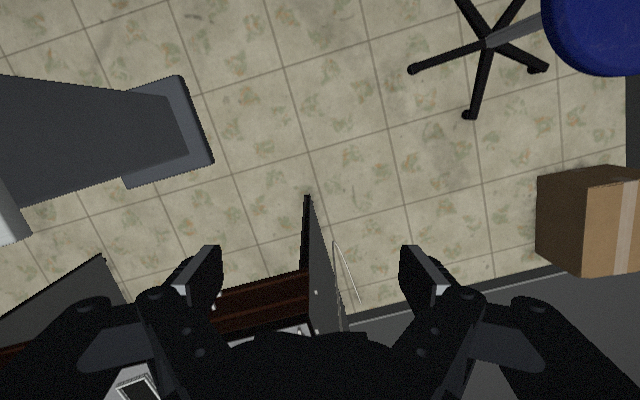

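The stack sits at top (224,225): a grey-capped pot on the blue case, then the white slide box, then the timer. Look-alikes I'm ruling out are the yellow box (395,110), beaker (347,240), fuse carton (400,262), blue box (364,52), grey cups at (407,50) and (555,147), and the white-topped jar (470,295). The crop confirms the stack. Next I measure the trays and stack.

Run:
```python
from h import *
c=cam("top");f=c["frame"];g=f.max(2).astype(int)
for n,(u,v) in dict(timer=(294,217),cov=(213,286),slides=(285,281),pot=(347,284)).items():
    m=np.zeros(g.shape,np.uint8);w=32;m[v-w:v+w,u-w:u+w]=(g<95)[v-w:v+w,u-w:u+w]
    k=max([k for k in blobs(m,100) if cv2.pointPolygonTest(k,(u,v),False)>=0],key=cv2.contourArea)
    print(n,g[v,u],rect(c,k,.004))
    m=np.zeros(g.shape,np.uint8);m[v-w:v+w,u-w:u+w]=(f.min(2)>165)[v-w:v+w,u-w:u+w]
    for k in blobs(m,80):print("   rim",rect(c,k,.009))
h=cv2.cvtColor(f,cv2.COLOR_BGR2HSV);roi=np.zeros(g.shape,bool);roi[200:250,205:245]=1
k=max(blobs(roi&(h[...,1]>110)&(h[...,0]>90)&(h[...,0]<120),20),key=cv2.contourArea);print("case",rect(c,k,.058))
# crop readings (8x): pixel = crop/8+(185,195)-ish
P=lambda q:(np.array(q,float)+.5)/8-.5+[185,195]
print("pot",onplane(c,P([[296,228]]),.1)*1000)
q=P([[260,92],[372,85],[385,380],[272,384]]);o=onplane(c,q,.042)*1000;print("slide",o.round(1).tolist(),o.mean(0),)
q=P([[210,148],[400,112],[447,310],[240,345]]);o=onplane(c,q,.017)*1000;print("timer",o.round(1).tolist(),o.mean(0))
q=P([[230,160],[410,167],[405,314],[222,303]]);o=onplane(c,q,.058)*1000;print("casec",o.round(1).tolist(),o.mean(0))
s=cam("scene")
Q=lambda q:(np.array(q,float)+.5)/7-.5+[240,230]
print("pot scene",onplane(s,Q([[261,115]]),.1)*1000)
```

```text
timer 49 (array([593.4, 196.6]), array([74.3, 72.7]), 70.0)
cov 49 (array([446.4, 374.7]), array([59.8, 51.4]), 102.6)
slides 48 (array([454.9, 218.7]), array([91.6, 43.6]), 7.6)
pot 49 (array([445.9,  83.1]), array([43.5, 42. ]), 178.7)Traceback (most recent call last):
  File "<stdin>", line 10, in <module>
ValueError: max() iterable argument is empty
```

Run:
```python
from h import *
c=cam("top");f=c["frame"]
h=cv2.cvtColor(f,cv2.COLOR_BGR2HSV);print(f[229,232],f[200:250:6,214],h[233,215])
P=lambda q:(np.array(q,float)+.5)/8-.5+[185,195]
print("pot",onplane(c,P([[296,228]]),.1)*1000)
for n,z,q in (("slide",.042,[[260,92],[372,85],[385,380],[272,384]]),("timer",.017,[[210,148],[400,112],[447,310],[240,345]]),("case",.058,[[230,160],[410,167],[405,314],[222,303]])):
    o=onplane(c,P(q),z)*1000;e=np.diff(np.r_[o,o[:1]],axis=0);print(n,o.mean(0).round(1),np.hypot(*e.T).round(1),(np.degrees(np.arctan2(e[:,1],e[:,0]))%180).round(1))
s=cam("scene")
Q=lambda q:(np.array(q,float)+.5)/7-.5+[240,230]
print("pot scene",onplane(s,Q([[261,115]]),.1)*1000)
print(r.observe()["tool_pos"])
```

```text
[118 104  79] [[136 136 134]
 [135 136 134]
 [144 146 144]
 [146 130  96]
 [126 128 124]
 [151 129  77]
 [157 162 159]
 [135 135 132]
 [135 135 133]] [ 97  36 155]
pot [[577.64550476 340.80523482]]
slide [578.8 343.5] [29.8 78.8 29.8 77.9] [92.7  2.5 90.9  2.5]
timer [581.8 346.9] [52.4 55.8 56.6 54.5] [99.9 13.1 98.6  8.8]
case [577.7 342.4] [47.  38.6 47.7 37.5] [ 86.8 178.   85.5 177. ]
pot scene [[576.08753776 344.16135728]]
[0.16852823 0.57578046 0.24814015]
```

Careful with the scale: shifts go in shares of 60 cm and turns go in shares of pi rad. That gives: -457 mm / 600 = -0.7617, -110 mm / 600 = -0.1833, -0.22 rad / 3.1416 = -0.07.

Emit:
carry_out(commands=[[1,-0.7617,-0.1833,0,-0.07],[1,-0.7617,-0.1833,0,-0.07],[1,-0.7617,-0.1833,0,-0.07],[1,-0.7617,-0.1833,0,-0.07],[1,-0.7617,-0.1833,0,-0.07],[1,-0.7617,-0.1833,0,-0.07],[1,-0.7617,-0.1833,0,-0.07],[1,-0.7617,-0.1833,0,-0.07]], grip_force=30)

```text
time_s: 1.4
tool_pos: [0.5787, 0.3396, 0.2481]
ee_rot: [-3.141, 0.0, 3.074]
contact_force: [-0.5, 0.7, 0.4]
finger_gap: 0.0856
grasp_force: 0.0
```

Emit:
carry_out(commands=[[1,0,0,0,0],[1,0,0,0,0],[1,0,0,0,0]])

```text
time_s: 1.78
tool_pos: [0.5753, 0.3429, 0.2485]
ee_rot: [3.141, -0.0, 3.078]
contact_force: [0.2, 0.2, -0.3]
finger_gap: 0.0857
grasp_force: 0.0
```

Run:
```python
from h import *
c=cam("wrist");cv2.imwrite("pics/w1.png",c["frame"])
print(r.observe()["tool_pos"],r.observe()["ee_rot"],proj(c,[[.577,.342,.1]]))
```

```text
[0.57529377 0.34287896 0.24853098] [3.14134133e+00 3.09623292e-05 3.07842143e+00] [[309.81214676 190.91613448]]
```

View pics/w1.png

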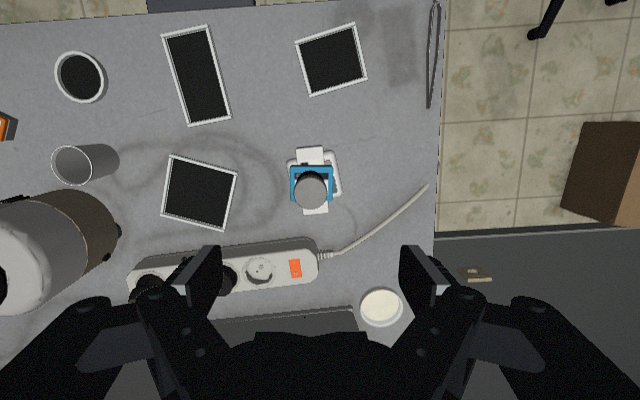

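The pot cap shows at wrist pixel (311,190), and the estimate projects to (310,191), so the location is good. The trays are seen at the top, with the fingers at the bottom. I'll go down over the pot.

Scaled: 161 mm / 600 = 0.2683, 155 mm / 600 = 0.2583.

Emit:
carry_out(commands=[[1,-0.0033,0,0.1,0],[1,-0.0033,0,0.1833,0],[1,-0.0033,0,0.2333,0],[1,-0.0033,0,0.2583,0],[1,-0.0033,0,0.2683,0],[1,-0.0033,0,0.2683,0],[1,-0.0033,0,0.2683,0]])

```text
time_s: 2.7
tool_pos: [0.5793, 0.3423, 0.0892]
ee_rot: [3.14, 0.003, 3.077]
contact_force: [0.4, 0.1, 0.1]
finger_gap: 0.0857
grasp_force: 0.0
```

Emit:
carry_out(commands=[[-1,0,0,0,0],[-1,0,0,0,0],[-1,0,0,0,0],[-1,0,0,0,0],[-1,0,0,0,0],[-1,0,0,0,0],[-1,0,0,0,0],[-1,0,0,0,0]], grip_force=25)

```text
time_s: 3.7
tool_pos: [0.5784, 0.3418, 0.0876]
ee_rot: [3.141, 0.0, 3.077]
contact_force: [-1.1, 0.4, 3.5]
finger_gap: 0.0321
grasp_force: 24.9
```

Scaled: -267 mm / 600 = -0.445, -240 mm / 600 = -0.4.

Emit:
carry_out(commands=[[-1,0,0,-0.025,0],[-1,0,0,-0.0583,0],[-1,0,0,-0.1,0],[-1,0.05,-0.1,-0.1,0],[-1,0.0917,-0.2,-0.1,0],[-1,0.1333,-0.3,-0.1,0],[-1,0.175,-0.4,-0.1,0],[-1,0.1917,-0.445,-0.1,0]])

```text
time_s: 4.7
tool_pos: [0.4454, 0.0809, 0.1487]
ee_rot: [-3.141, 0.002, 3.076]
contact_force: [0.2, -1.0, -0.1]
finger_gap: 0.0317
grasp_force: 25.1
```

Emit:
carry_out(commands=[[-1,0,0,0,0],[-1,0,0,0,0],[-1,0,0,0,0]])

```text
time_s: 5.08
tool_pos: [0.4468, 0.0835, 0.1479]
ee_rot: [3.141, 0.001, 3.078]
contact_force: [0.4, 0.5, -1.3]
finger_gap: 0.0319
grasp_force: 25.2
```

Run:
```python
from h import *
c=cam("scene");w=cam("wrist")
a=cv2.resize(c["frame"][200:320,230:480],(750,360));cv2.imwrite("pics/s1.png",np.vstack([a,cv2.resize(w["frame"],(384,240)).repeat(1,0) if 0 else cv2.copyMakeBorder(cv2.resize(w["frame"],(384,240)),0,0,0,366,0)]))
print(r.observe()["tool_pos"])
```

```text
[0.44649265 0.0835236  0.14744695]
```

View pics/s1.png

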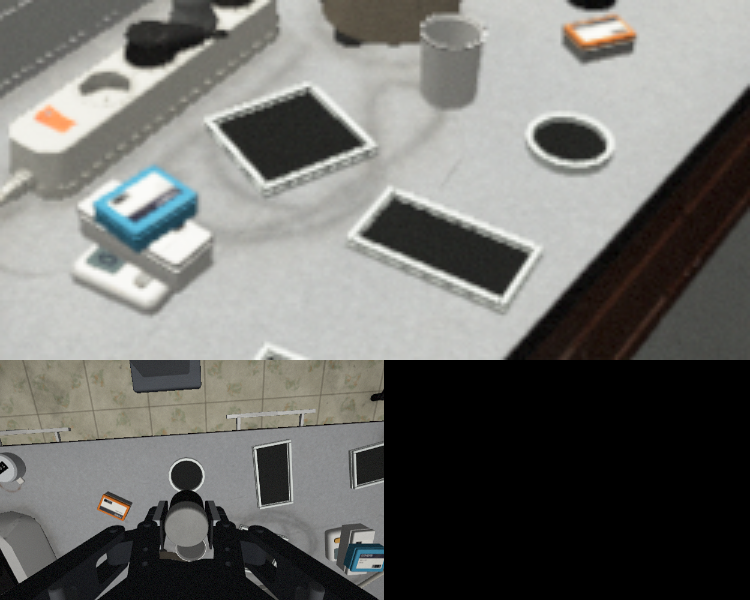

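The wrist view shows the pot held upright and the tray at full-frame pixel (312,192), which matches my estimate. The remaining stack is undisturbed.

Scaled: 112 mm / 600 = 0.1867, 110 mm / 600 = 0.1833.

Emit:
carry_out(commands=[[-1,0,0,0.0833,0],[-1,0,0,0.15,0],[-1,0,0,0.1767,0],[-1,0,0,0.1833,0],[-1,0,0,0.1867,0],[-1,0,0,0.1867,0],[-1,0,0,0.1867,0]])

```text
time_s: 6.05
tool_pos: [0.4471, 0.0828, 0.0364]
ee_rot: [3.141, 0.002, 3.077]
contact_force: [0.3, 0.6, -1.2]
finger_gap: 0.0319
grasp_force: 25.2
```

Scaled: 2 mm / 600 = 0.0033, 1 mm / 600 = 0.0017.

Emit:
carry_out(commands=[[-1,0,0,0.0017,0],[-1,0,0,0.0033,0],[-1,0,0,0.0033,0]])

```text
time_s: 6.42
tool_pos: [0.4469, 0.0828, 0.0344]
ee_rot: [3.141, 0.001, 3.077]
contact_force: [-4.5, 0.4, 9.5]
finger_gap: 0.0318
grasp_force: 25.9
```

Scaled: -170 mm / 600 = -0.2833, -150 mm / 600 = -0.25.

Emit:
carry_out(commands=[[1,0,0,0,0],[1,0,0,0,0],[1,0,0,0,0],[1,0,0,0,0],[1,0,0,-0.0667,0],[1,0,0,-0.1667,0],[1,0,0,-0.25,0],[1,0,0,-0.2833,0]])

```text
time_s: 7.42
tool_pos: [0.4479, 0.0829, 0.2073]
ee_rot: [3.141, 0.006, 3.077]
contact_force: [-0.3, -0.0, -0.5]
finger_gap: 0.0853
grasp_force: 0.0
```

Scaled: 267 mm / 600 = 0.445, 250 mm / 600 = 0.4167.

Emit:
carry_out(commands=[[1,-0.0667,0.1083,0,0],[1,-0.1333,0.2167,0,0],[1,-0.175,0.325,0,0],[1,-0.1917,0.4167,0,0],[1,-0.1917,0.445,0,0],[1,-0.1917,0.445,0,0],[1,-0.1917,0.445,0,0],[1,-0.1917,0.445,0,0]])

```text
time_s: 8.43
tool_pos: [0.5783, 0.3405, 0.2035]
ee_rot: [-3.141, 0.0, 3.076]
contact_force: [0.1, -0.2, -0.6]
finger_gap: 0.0855
grasp_force: 0.0
```

Run:
```python
from h import *
w=cam("wrist");t=cam("top");s=r.observe();print(s["tool_pos"],s["ee_rot"])
a=cv2.resize(w["frame"][110:240,240:380],(560,520),interpolation=cv2.INTER_CUBIC);cv2.imwrite("pics/w2.png",a)
for n,c in(("w",w),("t",t)):
    h=cv2.cvtColor(c["frame"],cv2.COLOR_BGR2HSV);p=proj(c,[[.578,.342,.057]])[0].astype(int)
    m=np.zeros(h.shape[:2],np.uint8);k=35 if n=="w" else 16
    y,x=p[1],p[0];print(n,p)
    m[y-k:y+k,x-k:x+k]=((h[...,1]>95)&(h[...,0]>85)&(h[...,0]<125))[y-k:y+k,x-k:x+k]
    for q in blobs(m,15):print(rect(c,q,.057))
p=proj(t,[[.446,.083,.046]])[0]
print("potpix",p)
g=cv2.resize(t["frame"][260:310,320:375],(330,300));cv2.imwrite("pics/t2.png",g)
```

```text
[0.57842973 0.3406156  0.20374677] [3.14147807e+00 4.04211288e-04 3.07536700e+00]
w [312 189]
(array([577.9, 343. ]), array([46.9, 40.8]), 87.7)
t [224 223]
potpix [348.46311532 284.43995362]
```

View pics/w2.png

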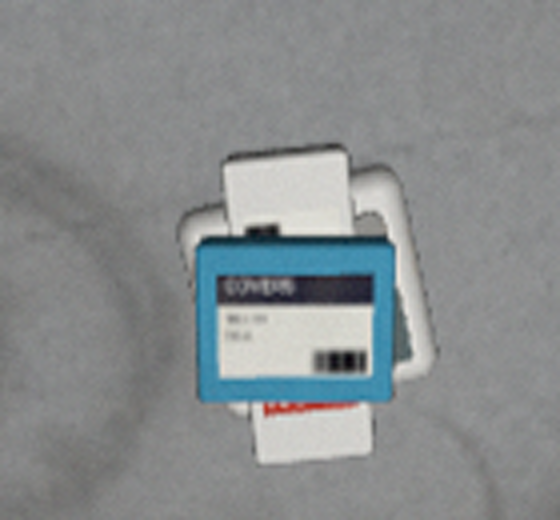

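Scaled: 142 mm / 600 = 0.2367, 139 mm / 600 = 0.2317, -0.03 rad / 3.1416 = -0.0095.

Emit:
carry_out(commands=[[1,0,0.0033,0.1,-0.0095],[1,0,0.0033,0.1833,-0.0095],[1,0,0.0033,0.2167,-0.0095],[1,0,0.0033,0.2317,-0.0095],[1,0,0.0033,0.2367,-0.0095],[1,0,0.0033,0.2367,-0.0095],[1,0,0.0033,0.2367,-0.0095]])

```text
time_s: 9.4
tool_pos: [0.5794, 0.3443, 0.0631]
ee_rot: [3.14, 0.002, 3.107]
contact_force: [-0.1, 0.4, -0.1]
finger_gap: 0.0855
grasp_force: 0.0
```

Emit:
carry_out(commands=[[-1,0,0,0,0],[-1,0,0,0,0],[-1,0,0,0,0],[-1,0,0,0,0],[-1,0,0,0,0],[-1,0,0,0,0],[-1,0,0,0,0],[-1,0,0,0,0]])

```text
time_s: 10.4
tool_pos: [0.5787, 0.3439, 0.0618]
ee_rot: [3.141, 0.001, 3.107]
contact_force: [-0.2, -1.0, 4.8]
finger_gap: 0.0464
grasp_force: 26.3
```

Run:
```python
from h import *
w=cam("wrist");cv2.imwrite("pics/w3.png",w["frame"])
c=cam("scene");cv2.imwrite("pics/s3.png",np.vstack([w["frame"][150:400],cv2.resize(c["frame"][200:310,220:420],(640,352),interpolation=cv2.INTER_CUBIC)[:340]]))
print(r.observe())
```

```text
{'time_s': 10.5, 'qpos': array([ 4.60089959e-01,  4.70461807e-01,  1.43021885e+00, -1.65633051e-05,
        1.24015887e+00, -1.07593784e+00]), 'dq': array([-6.85900918e-05,  3.92744476e-04,  2.34211604e-05,  1.60783655e-03,
       -1.46109422e-03, -9.57231456e-04]), 'joint_efforts': array([-7.36881606e-02, -6.62590599e+01, -4.34051228e+01,  2.23548274e-02,
       -1.32660423e-01, -1.75831778e-03]), 'tool_pos': array([0.57865429, 0.34389437, 0.06175735]), 'ee_rot': array([3.14124878e+00, 6.70219096e-04, 3.10682938e+00]), 'contact_force': array([-0.24881821,  1.0523435 ,  5.44762639]), 'wrist_torque': array([-0.07480072,  0.01215404,  0.02503278]), 'grasp_force': 26.281038522720337, 'finger_gap': 0.04668009465121635}
```

View pics/s3.png

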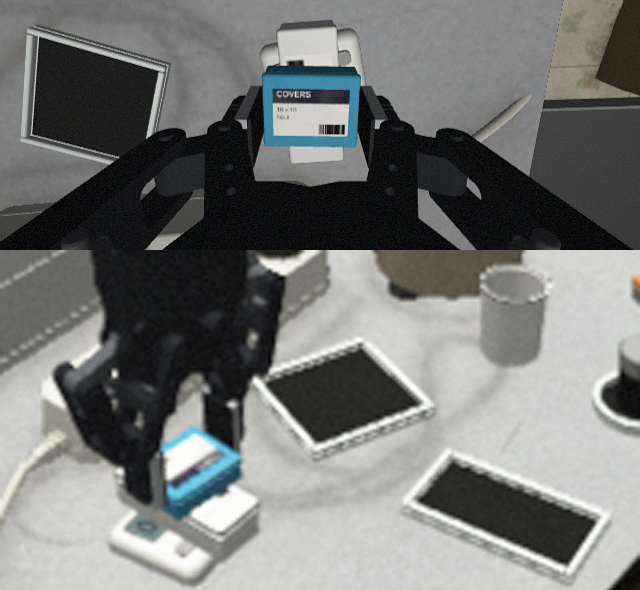

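The case (wrist 310,255) is held level by the pad tips, and the pot is standing inside its tray.

Scaled: 133 mm / 600 = 0.2217, 90 mm / 600 = 0.15, -0.25 rad / 3.1416 = -0.0796.

Emit:
carry_out(commands=[[-1,0,0,-0.0167,0],[-1,0,0,-0.0417,0],[-1,0,0,-0.0667,0],[-1,0.075,0.0167,-0.0667,-0.0318],[-1,0.15,0.03,-0.0667,-0.0637],[-1,0.2217,0.0433,-0.0667,-0.0796],[-1,0.2217,0.0433,-0.0667,-0.0796],[-1,0.2217,0.0433,-0.0667,-0.0796]], grip_force=35)

```text
time_s: 11.5
tool_pos: [0.4471, 0.3747, 0.1025]
ee_rot: [3.141, 0.002, -2.926]
contact_force: [0.8, -0.1, 0.2]
finger_gap: 0.0462
grasp_force: 36.7
```

Run:
```python
from h import *
w=cam("wrist");cv2.imwrite("pics/w4.png",w["frame"]);s=r.observe();print(s["tool_pos"],s["ee_rot"],s["finger_gap"],s["contact_force"])
c=cam("scene");print(proj(c,[[.446,.375,.08]]));cv2.imwrite("pics/s4.png",np.vstack([w["frame"][100:350],cv2.resize(c["frame"][220:380,180:440],(640,394))[:340]]))
```

```text
[0.44752265 0.37452979 0.10231775] [ 3.14114341e+00  1.78751738e-03 -2.92701025e+00] 0.0460180609771833 [-0.0780346  -0.28792667 -0.19057035]
[[325.7080281  303.40370107]]
```

View pics/s4.png

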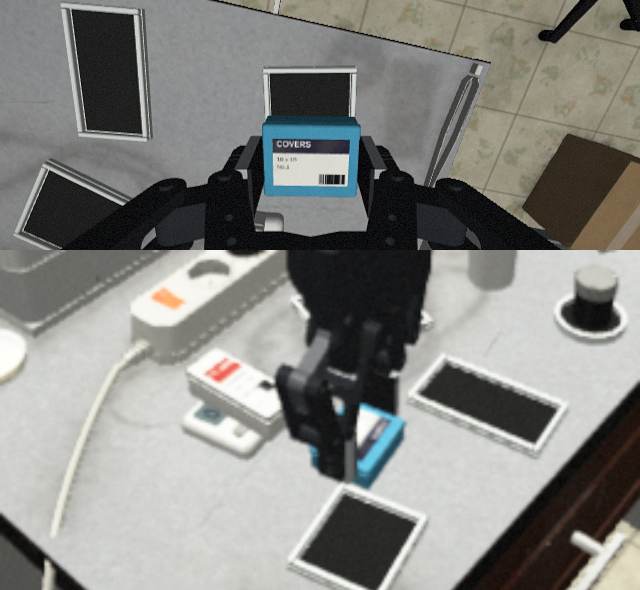

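The case is aligned with its tray. I'll lower it.

Emit:
carry_out(commands=[[-1,0,0,0.0667,0],[-1,0,0,0.1033,0],[-1,0,0,0.1167,0],[-1,0,0,0.1217,0],[-1,0,0,0.125,0],[-1,0,0,0.125,0]])

```text
time_s: 12.35
tool_pos: [0.447, 0.3747, 0.0272]
ee_rot: [3.141, 0.001, -2.926]
contact_force: [1.0, -0.4, 0.1]
finger_gap: 0.0464
grasp_force: 36.7
```

Scaled: 2 mm / 600 = 0.0033, 1 mm / 600 = 0.0017.

Emit:
carry_out(commands=[[-1,0,0,0.0017,0],[-1,0,0,0.0033,0],[-1,0,0,0.0033,0]])

```text
time_s: 12.72
tool_pos: [0.4466, 0.3746, 0.0248]
ee_rot: [3.141, 0.001, -2.926]
contact_force: [-1.7, -0.2, 4.0]
finger_gap: 0.0467
grasp_force: 37.1
```

Scaled: -170 mm / 600 = -0.2833, -130 mm / 600 = -0.2167.

Emit:
carry_out(commands=[[1,0,0,0,0],[1,0,0,0,0],[1,0,0,0,0],[1,0,0,0,0],[1,0,0,-0.05,0],[1,0,0,-0.1333,0],[1,0,0,-0.2167,0],[1,0,0,-0.2833,0]])

```text
time_s: 13.72
tool_pos: [0.4467, 0.3746, 0.1968]
ee_rot: [3.141, 0.002, -2.926]
contact_force: [-0.1, 0.0, 0.2]
finger_gap: 0.0853
grasp_force: 0.0
```

Scaled: -122 mm / 600 = -0.2033, -100 mm / 600 = -0.1667, 0.17 rad / 3.1416 = 0.0541.

Emit:
carry_out(commands=[[1,-0.0833,-0.0417,-0.0083,0.0318],[1,-0.1667,-0.0833,-0.0083,0.0541],[1,-0.2033,-0.0983,-0.0083,0.0541],[1,-0.2033,-0.0983,-0.0083,0.0541],[1,-0.2033,-0.0983,-0.0083,0.0541],[1,-0.2033,-0.0983,-0.0083,0.0541]])

```text
time_s: 14.48
tool_pos: [0.5772, 0.3433, 0.1994]
ee_rot: [3.142, -0.0, -3.095]
contact_force: [-0.4, -0.6, -0.3]
finger_gap: 0.0853
grasp_force: 0.0
```

Run:
```python
from h import *
w=cam("wrist");t=cam("top");s=r.observe();print(s["tool_pos"],s["ee_rot"])
a=cv2.resize(w["frame"][110:240,240:380],(560,520),interpolation=cv2.INTER_CUBIC);cv2.imwrite("pics/w5.png",np.hstack([a,cv2.resize(t["frame"][255:315,190:240],(240,288))[:].repeat(1,0) if 0 else cv2.copyMakeBorder(cv2.resize(t["frame"][255:315,190:240],(240,288)),0,232,0,0,0)]))
```

```text
[0.57735699 0.34333939 0.19954604] [ 3.14144185e+00  1.21177354e-04 -3.09527028e+00]
```

View pics/w5.png

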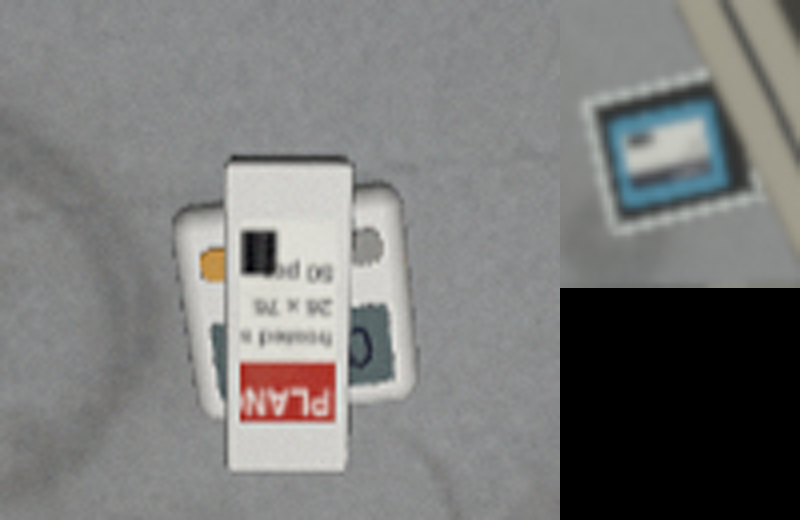

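Run:
```python
from h import *
w=cam("wrist");P=lambda q:(np.array(q,float)+.5)/4-.5+[240,110]
for z,q in((.041,[[226,165],[354,165],[347,470],[228,470]]),(.0165,[[173,205],[405,183],[417,392],[205,415]])):
    o=onplane(w,P(q),z)*1000;e=np.diff(np.r_[o,o[:1]],axis=0);print(o.mean(0).round(1),np.hypot(*e.T).round(1),(np.degrees(np.arctan2(e[:,1],e[:,0]))%180).round(1))
s=r.observe();print(s["tool_pos"],tool(o.mean(0)-s["tool_pos"][:2]*1000))
```

```text
[581.1 344.7] [30.6 77.8 30.5 77.8] [92.7  2.3 92.7  2.3]
[581.1 347.8] [60.8 57.2 58.5 58.4] [98.1  7.5 99.2  9.9]
[0.57753814 0.34321753 0.19958638] [-3.8  4.4]
```

The slide box is centred near wrist crop (289,318), aligned with the tool. The case lies in its tray.

Scaled: 157 mm / 600 = 0.2617, 154 mm / 600 = 0.2567.

Emit:
carry_out(commands=[[1,-0.005,0.0017,0.1,0],[1,-0.005,0.0017,0.2,0],[1,-0.005,0.0017,0.2417,0],[1,-0.005,0.0017,0.2567,0],[1,-0.005,0.0017,0.2617,0],[1,-0.005,0.0017,0.2617,0],[1,-0.005,0.0017,0.2617,0]])

```text
time_s: 15.5
tool_pos: [0.5822, 0.3445, 0.0443]
ee_rot: [3.14, 0.003, -3.096]
contact_force: [-1.0, 0.3, 0.4]
finger_gap: 0.0853
grasp_force: 0.0
```

Emit:
carry_out(commands=[[-1,0,0,0,0],[-1,0,0,0,0],[-1,0,0,0,0],[-1,0,0,0,0],[-1,0,0,0,0],[-1,0,0,0,0],[-1,0,0,0,0],[-1,0,0,0,0]])

```text
time_s: 16.5
tool_pos: [0.5813, 0.344, 0.0425]
ee_rot: [3.141, 0.0, -3.096]
contact_force: [0.5, -0.7, 3.0]
finger_gap: 0.0305
grasp_force: 36.5
```

Scaled: 132 mm / 600 = 0.22, -120 mm / 600 = -0.2, -0.09 rad / 3.1416 = -0.0286.

Emit:
carry_out(commands=[[-1,0,0,-0.0167,0],[-1,0,0,-0.0417,0],[-1,0,0,-0.075,0],[-1,0.0667,-0.0583,-0.075,-0.0095],[-1,0.1333,-0.125,-0.075,-0.0191],[-1,0.2,-0.1833,-0.075,-0.0286],[-1,0.22,-0.2,-0.075,-0.0286],[-1,0.22,-0.2,-0.075,-0.0286]])

```text
time_s: 17.5
tool_pos: [0.4547, 0.2177, 0.0887]
ee_rot: [3.141, 0.002, -3.007]
contact_force: [0.4, 1.1, -0.6]
finger_gap: 0.0304
grasp_force: 36.0
```

Run:
```python
from h import *
w=cam("wrist");s=r.observe();print(s["tool_pos"],s["ee_rot"],s["finger_gap"],s["contact_force"],s["wrist_torque"])
c=cam("scene");cv2.imwrite("pics/s6.png",np.vstack([w["frame"][100:350],cv2.resize(c["frame"][180:340,220:480],(640,394))[:340]]))
```

```text
[0.45559387 0.21835201 0.08893928] [ 3.14086650e+00  2.74687019e-03 -3.00692107e+00] 0.0305597501521622 [ 0.16498606  0.62122573 -1.15763499] [ 0.01150048 -0.01587264  0.07450572]
```

View pics/s6.png

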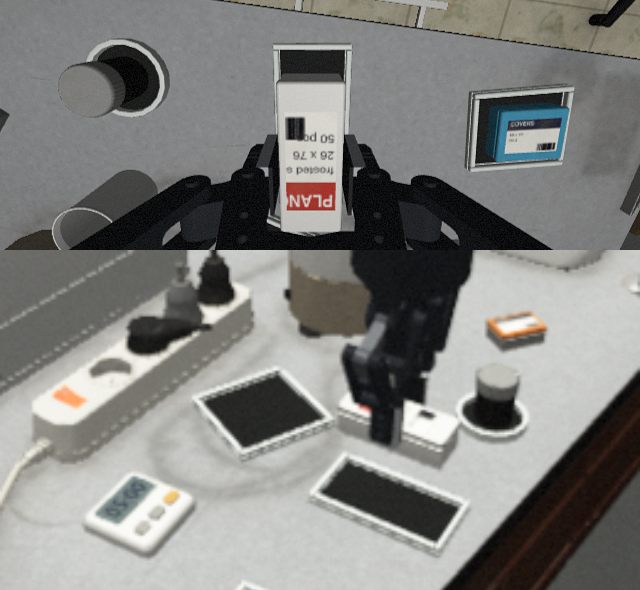

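The slide box is over its tray and aligned with it. The pot and case are in their trays, and the timer is alone with its display visible. I'll lower it.

Scaled: 56 mm / 600 = 0.0933, 54 mm / 600 = 0.09.

Emit:
carry_out(commands=[[-1,0,0,0.05,0],[-1,0,0,0.08,0],[-1,0,0,0.09,0],[-1,0,0,0.0933,0],[-1,0,0,0.0933,0],[-1,0,0,0.0933,0]])

```text
time_s: 18.35
tool_pos: [0.4553, 0.2183, 0.0321]
ee_rot: [3.141, 0.001, -3.006]
contact_force: [-0.0, -0.0, -1.2]
finger_gap: 0.0303
grasp_force: 36.0
```

Emit:
carry_out(commands=[[-1,0,0,0.0017,0],[-1,0,0,0.0033,0],[-1,0,0,0.0033,0]])

```text
time_s: 18.73
tool_pos: [0.4548, 0.2181, 0.0295]
ee_rot: [3.142, 0.0, -3.006]
contact_force: [-0.0, 0.4, 0.2]
finger_gap: 0.0305
grasp_force: 36.2
```

Emit:
carry_out(commands=[[-1,0,0,0.0017,0],[1,0,0,0.0017,0],[1,0,0,0.0017,0],[1,0,0,0.0017,0],[1,0,0,0,0],[1,0,0,-0.0667,0],[1,0,0,-0.1667,0],[1,0,0,-0.2667,0]])

```text
time_s: 19.73
tool_pos: [0.4541, 0.2179, 0.1907]
ee_rot: [-3.141, -0.001, -3.006]
contact_force: [1.8, 0.6, -0.3]
finger_gap: 0.0854
grasp_force: 0.0
```

Scaled: -143 mm / 600 = -0.2383, -130 mm / 600 = -0.2167, -0.02 rad / 3.1416 = -0.0064.

Emit:
carry_out(commands=[[1,-0.075,0.0583,-0.0167,-0.0064],[1,-0.15,0.1167,-0.0167,-0.0064],[1,-0.2167,0.1667,-0.0167,-0.0064],[1,-0.2383,0.185,-0.0167,-0.0064],[1,-0.2383,0.185,-0.0167,-0.0064],[1,-0.2383,0.185,-0.0167,-0.0064],[1,-0.2383,0.185,-0.0167,-0.0064]])

```text
time_s: 20.6
tool_pos: [0.581, 0.3467, 0.1996]
ee_rot: [-3.142, 0.0, -2.987]
contact_force: [-0.9, -0.6, -0.3]
finger_gap: 0.0854
grasp_force: 0.0
```

Run:
```python
from h import *
w=cam("wrist");s=r.observe();print(s["tool_pos"],s["ee_rot"])
a=cv2.resize(w["frame"][110:240,240:380],(560,520),interpolation=cv2.INTER_CUBIC);cv2.imwrite("pics/w7.png",a)
g=w["frame"].min(2);m=np.zeros(g.shape,np.uint8);m[140:235,260:365]=(cv2.absdiff(w["frame"],np.full_like(w["frame"],0)).max(2)>175)[140:235,260:365]
m=cv2.morphologyEx(m,cv2.MORPH_CLOSE,np.ones((3,3)))
for k in blobs(m,100):
    o=rect(w,k,.012);print(o,tool(o[0]-s["tool_pos"][:2]*1000))
t=cam("top");cv2.imwrite("pics/t7.png",cv2.resize(t["frame"][190:310,180:380],(800,480)))
```

```text
[0.5810778  0.34675593 0.19972699] [ 3.14156948e+00  2.55447699e-04 -2.98682967e+00]
(array([584.1, 347.3]), array([56.8, 55.4]), 100.3) [-3.1  0.1]
```

View pics/w7.png

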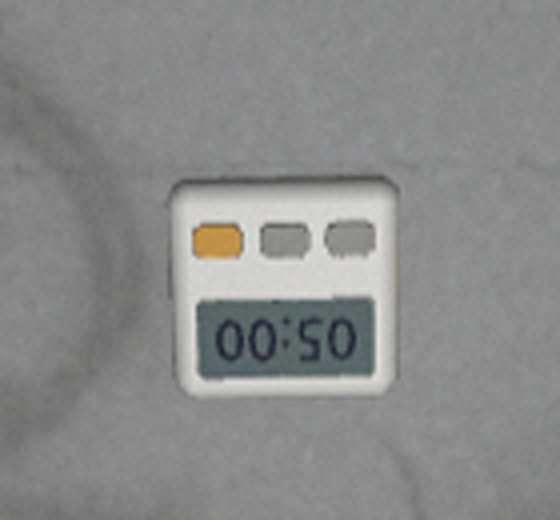

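The timer (wrist 311,181) is square to the tool. I'll go down on it.

Scaled: 180 mm / 600 = 0.3, 178 mm / 600 = 0.2967.

Emit:
carry_out(commands=[[1,-0.0017,0.0017,0.1,0],[1,-0.0017,0.0017,0.2,0],[1,-0.0017,0.0017,0.2667,0],[1,-0.0017,0.0017,0.29,0],[1,-0.0017,0.0017,0.2967,0],[1,-0.0017,0.0017,0.3,0],[1,-0.0017,0.0017,0.3,0],[1,-0.0017,0.0017,0.3,0]])

```text
time_s: 21.7
tool_pos: [0.583, 0.3489, 0.0208]
ee_rot: [3.141, 0.002, -2.986]
contact_force: [0.1, 0.1, 0.1]
finger_gap: 0.0858
grasp_force: 0.0
```

Emit:
carry_out(commands=[[-1,0,0,0,0],[-1,0,0,0,0],[-1,0,0,0,0],[-1,0,0,0,0],[-1,0,0,0,0],[-1,0,0,0,0],[-1,0,0,0,0]])

```text
time_s: 22.58
tool_pos: [0.5826, 0.3487, 0.02]
ee_rot: [3.141, 0.001, -2.986]
contact_force: [-1.0, -1.5, 5.7]
finger_gap: 0.061
grasp_force: 38.9
```

Run:
```python
from h import *
w=cam("wrist");c=cam("scene");cv2.imwrite("pics/s8.png",np.vstack([w["frame"][150:400],cv2.resize(c["frame"][220:320,220:380],(640,400),interpolation=cv2.INTER_CUBIC)[:340]]))
```

View pics/s8.png

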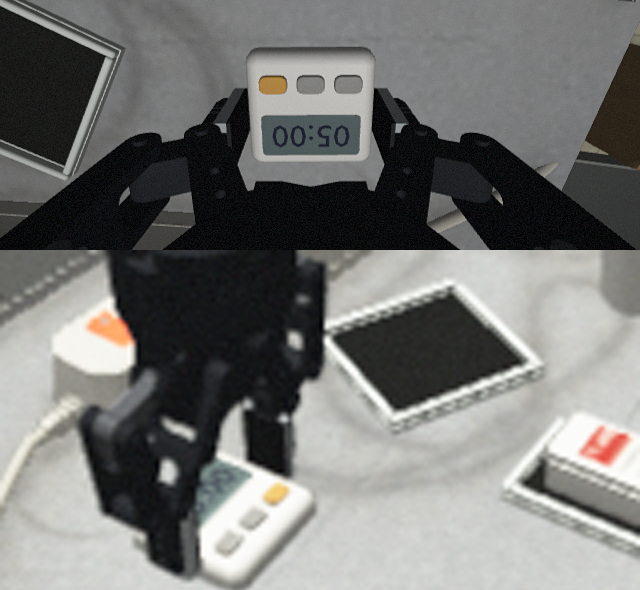

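The timer is gripped squarely, and the slide box lies in its tray.

Scaled: -152 mm / 600 = -0.2533, -130 mm / 600 = -0.2167, 0.5 rad / 3.1416 = 0.1592.

Emit:
carry_out(commands=[[-1,0,0,-0.0133,0],[-1,0,0,-0.0367,0],[-1,0,0,-0.075,0],[-1,0.0067,-0.0667,-0.0833,0.0477],[-1,0.0133,-0.1417,-0.0833,0.0955],[-1,0.0183,-0.2167,-0.0833,0.1369],[-1,0.0217,-0.2533,-0.0833,0.1592],[-1,0.0217,-0.2533,-0.0833,0.1592]], grip_force=40)

```text
time_s: 23.68
tool_pos: [0.5936, 0.1952, 0.0706]
ee_rot: [3.141, 0.001, 2.795]
contact_force: [0.1, 1.1, -1.8]
finger_gap: 0.0608
grasp_force: 44.3
```

Run:
```python
from h import *
w=cam("wrist");s=r.observe();print(s["tool_pos"],s["ee_rot"],s["finger_gap"],s["contact_force"])
c=cam("scene");cv2.imwrite("pics/s9.png",np.vstack([w["frame"][100:350],cv2.resize(c["frame"][180:340,220:480],(640,394))[:340]]))
```

```text
[0.59340795 0.19635989 0.07036684] [3.14044530e+00 7.91251942e-04 2.79683617e+00] 0.060752775291680036 [ 0.52970487  0.01795118 -1.08409723]
```

View pics/s9.png

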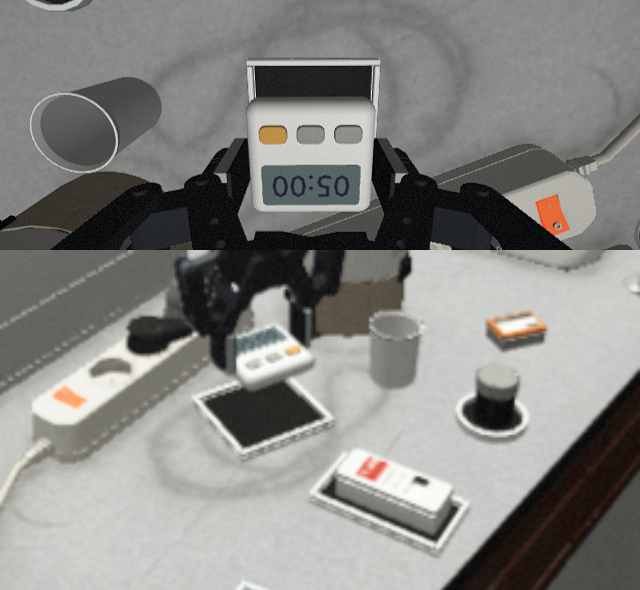

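The timer is level over its tray and lined up with it. I'll lower it slowly.

Scaled: 43 mm / 600 = 0.0717, 41 mm / 600 = 0.0683.

Emit:
carry_out(commands=[[-1,0,0,0.03,0],[-1,0,0,0.05,0],[-1,0,0,0.0633,0],[-1,0,0,0.0683,0],[-1,0,0,0.0717,0],[-1,0,0,0.0717,0]])

```text
time_s: 24.52
tool_pos: [0.5931, 0.1963, 0.0265]
ee_rot: [3.141, 0.0, 2.797]
contact_force: [-0.3, 0.2, -0.8]
finger_gap: 0.0609
grasp_force: 44.3
```

Scaled: 3 mm / 600 = 0.005, 2 mm / 600 = 0.0033.

Emit:
carry_out(commands=[[-1,0,0,0.0017,0],[-1,0,0,0.0033,0],[-1,0,0,0.005,0],[-1,0,0,0.005,0]])

```text
time_s: 25.02
tool_pos: [0.593, 0.1963, 0.024]
ee_rot: [3.142, 0.0, 2.797]
contact_force: [-1.6, -1.3, 5.4]
finger_gap: 0.0607
grasp_force: 44.9
```

Contact came at the expected height. I'll release, withdraw and check.

Scaled: -230 mm / 600 = -0.3833, -190 mm / 600 = -0.3167.

Emit:
carry_out(commands=[[1,0,0,0,0],[1,0,0,0,0],[1,0,0,0,0],[1,0,0,-0.0333,0],[1,0,0,-0.1167,0],[1,0,0,-0.2167,0],[1,0,0,-0.3167,0],[1,0,0,-0.3833,0]])

```text
time_s: 26.02
tool_pos: [0.5938, 0.1965, 0.2592]
ee_rot: [3.138, 0.005, 2.797]
contact_force: [0.9, 0.6, -0.8]
finger_gap: 0.0853
grasp_force: 0.0
```

Scaled: 110 mm / 600 = 0.1833, 60 mm / 600 = 0.1.

Emit:
carry_out(commands=[[1,0.1,0,0,0],[1,0.1833,0,0,0],[1,0.1833,0,0,0],[1,0.1833,0,0,0]])

```text
time_s: 26.52
tool_pos: [0.4898, 0.2336, 0.2549]
ee_rot: [3.14, 0.002, 2.797]
contact_force: [0.4, 0.6, 0.7]
finger_gap: 0.0857
grasp_force: 0.0
```

Run:
```python
from h import *
w=cam("wrist");s=r.observe();print(s["tool_pos"],s["contact_force"])
t=cam("scene");cv2.imwrite("pics/f.png",np.vstack([w["frame"][:290],cv2.resize(t["frame"][180:370,220:480],(640,468))[:300]]))
```

```text
[0.49019654 0.2333314  0.25454411] [ 0.39804286 -0.48406042  0.67718273]
```

View pics/f.png

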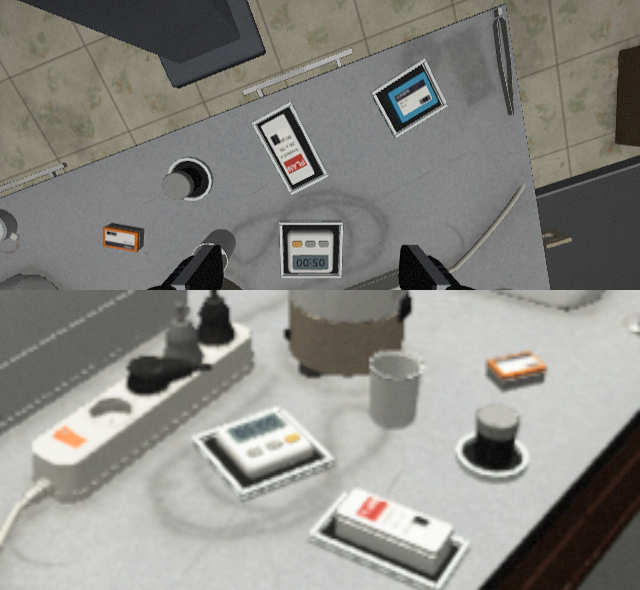

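All four lie inside their trays: in the wrist view the timer is at (311,248), slide box (290,148), case (410,97) and pot (182,182). The beaker and carton are untouched.

```bash
python3 -c "
from workcell import r
print(r.sign_off())"
```

```text
the job is handed in; nothing more can be done
None
```

I took the stack apart, put the pot, coverslip case, slide box and timer in their own trays, and handed the job in at about 27 s; the final pictures show all four flat and the beaker and fuse carton in place, but sign-off gave no verdict.

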